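# Next blood sample from the slanted rack onto the rocking mixer

## Task

The next blood sample to be mixed is the tube in the middle of the back row of the slanted rack, the one with an empty cell on either side. Draw it out without disturbing the tubes packed round it, and lay it gently on the rocking mixer, lengthwise in the notches of a free lane and centred across the two combs, leaving the tube that already lies there in its lane. Then swing the wire bail down to its stop over the tubes.

Things in the scene. Friction and masses are not known exactly. Their poses are not given: they have to be found in the camera images.
- sample: The wanted tube: capped blood tube in the middle of the rack's back row, alone with an empty cell on its left and its right. 107 mm long: a cylinder 20.6 mm in diameter up to 98 mm from the foot (below the cap it only looks slimmer), then an 8 mm wide nub. 16 to 32 g. Origin: middle of the foot; +z runs along the tube to the cap. All tubes are alike.
- sample_mid (a point): Point on the wanted tube's axis, 49 mm from its foot (middle of its 98 mm cylinder); axes as the tube's.
- rack: Fixed slanted rack, white plates between aluminium end plates, foot 112 mm deep (x) by 158 mm wide (y). Origin: middle of the foot's underside on the bench; z up; -x is its low front, facing the robot within 17 degrees, +y its left seen from the robot. Tubes lean 28 degrees from vertical, caps toward -x: tube axis (-0.469, 0, 0.883) in this frame, feet of the back row at x = 32, z = 52 mm.
- rack_top (a point): Middle of the rack's slanted top plate, 40 mm (along a tube) above the tubes' feet. 3 rows, 36 mm apart up the slope, of 5 square cells 22.4 mm wide, 28 mm apart along y. Back row: tubes at y = -56, 0, 56 mm, empty at -28, 28; middle row full; front row: y = -28, 56. The wanted tube has 35 mm free on each side (along y) and 15 mm in front, nothing behind it.
- rack_tube_1: Other blood tube, same as the wanted one, in the rack's back row at rack y = -56 mm; stays where it is. Origin at its foot, +z to the cap.
- rack_tube_2: Other blood tube, same as the wanted one, in the rack's back row at rack y = 56 mm; stays where it is. Origin at its foot, +z to the cap.
- rack_tube_3: Other blood tube, same as the wanted one, in the rack's middle row at rack y = -56 mm; stays where it is. Origin at its foot, +z to the cap.
- rack_tube_4: Other blood tube, same as the wanted one, in the rack's middle row at rack y = -28 mm; stays where it is. Origin at its foot, +z to the cap.
- rack_tube_5: Other blood tube, same as the wanted one, in the rack's middle row at rack y = 0 mm; stays where it is. Origin at its foot, +z to the cap.
- rack_tube_6: Other blood tube, same as the wanted one, in the rack's middle row at rack y = 28 mm; stays where it is. Origin at its foot, +z to the cap.
- rack_tube_7: Other blood tube, same as the wanted one, in the rack's middle row at rack y = 56 mm; stays where it is. Origin at its foot, +z to the cap.
- rack_tube_8: Other blood tube, same as the wanted one, in the rack's front row at rack y = -28 mm; stays where it is. Origin at its foot, +z to the cap.
- rack_tube_9: Other blood tube, same as the wanted one, in the rack's front row at rack y = 56 mm; stays where it is. Origin at its foot, +z to the cap.
- mixer: Fixed rocking tube mixer, switched off: white housing 136 mm deep (its x) and 176 mm wide (its y), 56 mm high, with a see-saw platform and a wire bail above it. Origin: middle of its underside on the bench, z up, its front (knob and switch) faces -x. It stands left or right of the rack, within 17 degrees of facing the robot.
- rocker (a joint): Tilt of the mixer's platform, rad: 0 level, positive raises its +y end, range -0.2 to 0.2. The axle runs along the mixer's x, 78 mm above the bench. It starts within 0.13 rad of level, stays where it is left by friction and gives way under about 0.12 N m.
- cradle (a point): Point turning with the platform, midway between its two V-notched combs, at the height of the axis of a seated tube (46.6 mm above the axle, 36.6 above the platform's plate). Tubes lie along its y, lanes at x = -45, -15, 15, 45 mm (45 is taken; x = 15 leaves 9 mm to that tube). Combs: 4 mm plates at y = -36 and 36 mm, 90 degree notches, peaks as high as the tubes' axes; free between.
- bail (a joint): Angle of the wire bail that keeps the tubes in their lanes, rad: 0 home on its stop, just clear above seated tubes; grows as it swings up and back, to 2.1. It starts open at 1.75 to 2.0 and stays where it is left (friction 0.07 N m, weight 40 g).
- bail_bar (a point): Middle of the bail's bar: a black sleeve 10 mm thick and 34 mm long, lying along the platform's y between the two wire arms (54 mm apart), which run 155 mm to the hinge. The hinge lies along the platform's y at cradle x = 70, z = 14.3 mm, on two posts on the platform; so the bar is at cradle x = 70 - 155 cos(angle), z = 14.3 + 155 sin(angle) mm.
- mixer_tube: Blood tube that already lies on the mixer, in the lane at cradle x = 45 mm, cap toward -y; stays there. Origin at its foot, +z to the cap.

How it is judged:
By the outcome, as a careful person would: the job done as asked, in the order asked, and still so for the second after the job is handed in, with the robot touching nothing.
It also fails if it takes over 58 s, if anything falls off the work surface, if the arm or the gripper's body presses on something with over 40 N, if the wrist force passes 120 N, or if a joint passes its speed limit or range.

## Robot

A 7-joint arm with a two-finger parallel gripper is mounted at the origin on a cart in front of the work surface, level with it; the furniture and walls round the work are solid. World frame = base frame: x ahead of the robot, y to its left, z up, the work surface at z = 0. Lengths are in m, angles in rad, forces in N, time in s.
With the tool pointing down it reaches from about 0.425 to 1.025 m from the base axis. Payload 9.4 kg.
Tool frame: the origin (TCP) lies on the front face of the gripper's body, between the roots of the fingers; the fingertips stand 73 mm ahead of it and the grasp point (between the pads) lies 54 mm ahead of it; z points along the fingers, y is the line along which they close (so a half turn about z gives the same grasp; the last joint's range is limited). The gripper opens to 85 mm and grips with 20 to 120 N. Pads are 22 mm wide; open, the fingers measure 114 mm over their backs; the gripper's body (76 mm by 85 mm) begins 54 mm behind the grasp point. The pads swing forward as they close: fully open they stand 13 mm farther back than shut.
Start: joints at [-1.283, 0.599, -0.003, 1.599, 0.002, 0.943, -0.08], TCP at [0.259, 0.677, 0.304] pointing down, gripper open.
Joint ranges: [-2.57, 2.57], [-0.35, 1.97], [-1.29, 1.29], [0.11, 2.56], [-1.05, 4.19], [0.11, 1.86], [-2.63, 2.63]. Speed limits (rad/s): [2.22, 2.22, 3.01, 3.01, 3.14, 3.14, 3.14].

## Interface

Orientations are given as a 3x3 rotation matrix whose columns are the frame's x, y, z axes.
In Python, from plant import sense, snapshot, close_job, silhouettes gives the robot as it stands. The module is installed in compiled form; this text tells all that it offers.
- The arm moves only by the shell command python3 -m pendant 'ROWS' [FORCE]. ROWS is JSON, a list that holds one entry, the list of rows, each a list of 7 numbers: the shift along the tool's x, y, z in cm, then the turn, a rotation vector about the tool's x, y, z in degrees, then the gripper command: -1 is shut, 1 is fully open, values between are in proportion. In form: [[[dx, dy, dz, rx, ry, rz, fingers], ...]]. A call has 1 to 10 rows; each row is the pose to reach, as a shift and turn from the pose commanded when the call began, along the tool's axes at that moment; what a row does not reach only later rows make up. A row lasts 1/8 s, in which the tool goes at most 62.5 mm and 10.7 degrees, less where a joint would pass 70% of its speed; a pose out of reach is approached as far as the arm can. A call with a gripper value outside its range is refused whole. The fingers move at their own pace and stop on an object; FORCE is the grip in N (left out, the last holds). Time passes only in rows, so rows that repeat a pose let the fingers close. It gives the time, the measured TCP pose, the force, the opening and the grip force at its end, in the units of the state.
- sense(): the state, without advancing time (a new reading comes with each control period).
- snapshot(name): name is "scene" or "top" or "wrist"; returns a dict with "frame" (400x640x3 uint8, red, green, blue), "range_z" (400x640 float32, m along the optical axis (not along the pixel's ray), 0 where there is no reading), "fx", "fy", "cx", "cy" (pixels), "position" and "attitude" of the camera in the world; the wrist camera has in their place "T_tool_cam" (4x4, takes a point from camera to tool coordinates, whose origin is the TCP and whose axes are the flange's). Camera axes: x right, y up, looking along -z (the intrinsics and any distortion apply to the point x, -y, -z); pixel columns grow to the right and rows downward; lengths in m; the calibration is good to about 2 mm. A picture is of the moment at which its call begins: read the wrist's pose just before it.
- close_job(): hands the job in; it is judged then, once.
Trained networks look in the newest picture that a camera, given by its name, has taken for a name from the list of things; names that differ only in an ending like _2 or _b are one class to them, and where a whole thing is asked for, a point or a joint stands for the part that bears it (a point fixed in the world has none). Each returns a list of dicts, best first, with "conf" (0 to 1); they miss things now and then, are a little off and sometimes report something else, mostly with a low value. They report only what shows in the picture. A call takes as long as a camera call.
- silhouettes(camera, query): "mask" (400x640 bool, what is visible of it) and "point" ([column, row] in pixels, amid what is visible of it).
The state is a dict: "t": time; "qpos": joint angles; "dq": joint speeds; "effort": joint torques, N m; "tcp_pos": TCP position; "eef_rot": TCP orientation; "ft_force": force on the tool from outside, world axes, zero at the start; "wrist_torque": the same for the moment, N m; "gripper_width": opening from 0.0 (shut) to 1.0 (fully open); "grip_force": force on a finger pad.
Only numpy, scipy, OpenCV 4.12 (cv2) and the standard library are available. Lean on these libraries where they do the work, as an engineer would, in place of code of your own. Each camera call takes 0.05 s, during which the arm holds its last target. There are 200 camera calls.

## Working session

There is one attempt and no reset: what is moved stays moved. The work goes in short steps, Python scripts to look and compute and a shell command to move; the robot and the scene stay as the last step left them, time stands still between calls to the robot, and variables do not carry over. Pictures are saved under pics/ and viewed, at most 10 in all, crops included, and the job is handed in when it is done.

```bash
mkdir -p pics; cat > h.py <<'E'
import numpy as np,cv2
from plant import sense,snapshot,silhouettes
def pts(s,mask=None):
    z=s["range_z"]; m=(z>0) if mask is None else (mask&(z>0))
    v,u=np.nonzero(m); d=z[v,u]
    c=np.stack([(u-s["cx"])/s["fx"]*d,-(v-s["cy"])/s["fy"]*d,-d],1)
    return c,np.stack([u,v],1)
def world(s,mask=None,st=None):
    c,uv=pts(s,mask)
    if "position" in s: return c@np.array(s["attitude"]).T+np.array(s["position"]),uv
    T=np.array(s["T_tool_cam"]); c=c@T[:3,:3].T+T[:3,3]
    return c@np.array(st["eef_rot"]).T+np.array(st["tcp_pos"]),uv
E
python3 - <<'E'
from h import *
st=sense();print(st["tcp_pos"],st["eef_rot"],st["t"])
ims=[]
for n in("scene","top"):
    s=snapshot(n);np.savez("%s.npz"%n,**s)
    print(n,{k:np.round(v,3).tolist() for k,v in s.items() if k not in("frame","range_z")})
    cv2.imwrite(f"pics/{n}.png",s["frame"][:,:,::-1])
    for q in("sample","rack","mixer","bail_bar","mixer_tube","rocker"):
        for r in silhouettes(n,q)[:12]:
            p,_=world(s,r["mask"])
            print(q,round(r["conf"],2),r["point"],r["mask"].sum(),np.round(np.median(p,0),3) if len(p) else None)
E
```

```text
[0.258509   0.67698243 0.30302587] [[-9.34219145e-01  3.56699289e-01 -4.54969878e-04]
 [ 3.56699567e-01  9.34218024e-01 -1.44982322e-03]
 [-9.21098519e-05 -1.51674017e-03 -9.99998846e-01]] 0.0
scene {'fx': 428.471, 'fy': 428.471, 'cx': 315.188, 'cy': 204.977, 'position': [-0.238, -0.418, 0.438], 'attitude': [[0.513, 0.341, -0.788], [-0.858, 0.184, -0.479], [-0.018, 0.922, 0.388]]}
sample 0.47 [259.1, 182.5] 187 [0.469 0.155 0.116]
rack 0.67 [269.4, 220.8] 2694 [0.441 0.102 0.044]
rack 0.37 [230.4, 185.3] 118 [0.444 0.222 0.109]
mixer 0.7 [388.9, 252.4] 7518 [ 0.392 -0.185  0.058]
mixer 0.29 [433.9, 147.4] 607 [ 0.534 -0.193  0.222]
bail_bar 0.59 [434.0, 141.9] 594 [ 0.537 -0.185  0.22 ]
bail_bar 0.53 [258.6, 180.8] 178 [0.467 0.156 0.12 ]
mixer_tube 0.93 [405.5, 205.3] 500 [ 0.471 -0.179  0.127]
rocker 0.62 [390.0, 224.7] 3589 [ 0.433 -0.165  0.095]
top {'fx': 390.979, 'fy': 390.979, 'cx': 319.128, 'cy': 197.67, 'position': [0.328, 0.012, 1.063], 'attitude': [[-0.006, 0.992, -0.129], [-1.0, -0.004, 0.019], [0.018, 0.129, 0.991]]}
sample 0.53 [253.2, 189.0] 126 [0.472 0.158 0.129]
rack 0.76 [263.1, 186.8] 2097 [0.482 0.147 0.066]
mixer 0.6 [377.9, 209.1] 3931 [ 0.433 -0.155  0.087]
bail_bar 0.58 [407.9, 138.0] 322 [ 0.545 -0.196  0.234]
bail_bar 0.43 [378.5, 202.8] 2806 [ 0.433 -0.162  0.089]
mixer_tube 0.52 [390.7, 184.5] 291 [ 0.477 -0.173  0.13 ]
rocker 0.8 [382.4, 205.4] 2629 [ 0.433 -0.161  0.089]
```

```bash
python3 - <<'E'
import cv2
a=cv2.imread("pics/scene.png")[90:340,190:510];b=cv2.imread("pics/top.png")[100:300,190:470]
cv2.imwrite("pics/a1.png",cv2.resize(a,None,fx=2.4,fy=2.4,interpolation=2));cv2.imwrite("pics/b1.png",cv2.resize(b,None,fx=2.8,fy=2.8,interpolation=2))
E
```

```text
(no output)
```

View pics/a1.png

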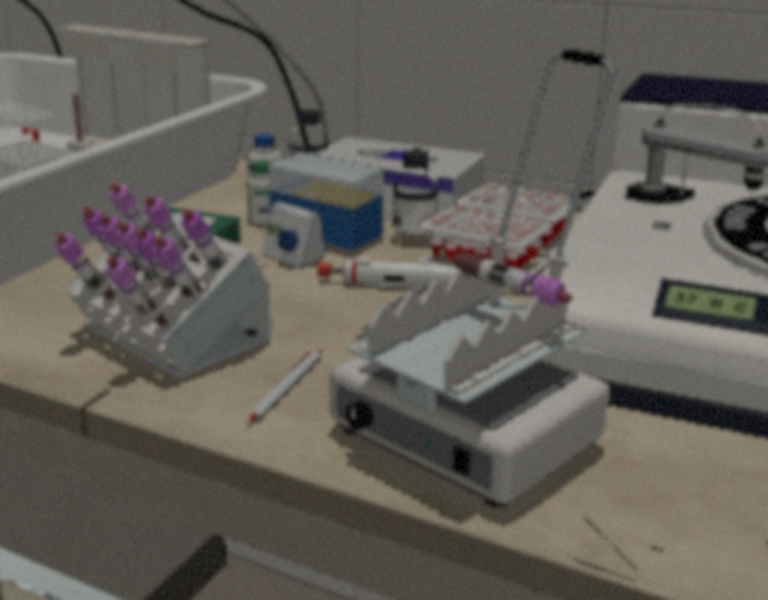

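View pics/b1.png

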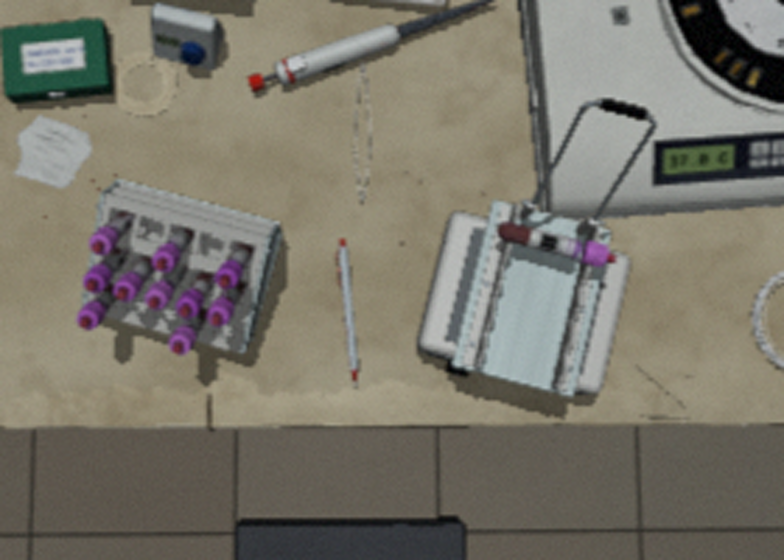

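```bash
cat > fit.py <<'E'
from h import *
from scipy.optimize import least_squares
A=np.array([-.469,0,.883]);B=np.array([.883,0,.469])
F=[np.array([32,y,52.])-k*36*B for k,ys in((0,(-56,0,56)),(1,(-56,-28,0,28,56)),(2,(-28,56))) for y in(ys) for _ in[0]]
F=[np.array([f[0],f[1],f[2]])/1000 for f in F]
def purple(s):
    h=cv2.cvtColor(s["frame"],cv2.COLOR_RGB2HSV)
    return (h[...,0]>130)&(h[...,0]<165)&(h[...,1]>70)
def rackfit(P,x0):
    def res(x):
        c,s=np.cos(x[2]),np.sin(x[2]);q=P-[x[0],x[1],x[3]]
        q=np.stack([c*q[:,0]+s*q[:,1],-s*q[:,0]+c*q[:,1],q[:,2]],1)
        D=[]
        for f in F:
            d=q-f;a=d@A;r=np.linalg.norm(d-a[:,None]*A,axis=1)
            side=np.hypot(r-.0103,np.maximum(a-.098,0)); top=np.hypot(np.maximum(r-.0103,0),a-.098)
            D.append(np.minimum(side,top))
        return np.min(D,0)
    best=min((least_squares(res,[x0[0]+i,x0[1]+j,yw,0],loss="soft_l1",f_scale=.002) for i in(-.02,0,.02) for j in(-.02,0,.02) for yw in(-.25,-.15)),key=lambda o:o.cost)
    return best.x,np.sqrt(np.mean(np.minimum(res(best.x),.01)**2)),len(P)
E
python3 - <<'E'
from fit import *
Ps=[]
for n in("scene","top"):
    s=dict(np.load(n+".npz"));P,uv=world(s,purple(s));k=(P[:,1]>0)&(P[:,2]>.05)&(P[:,2]<.2)&(P[:,0]<.6)&(P[:,1]<.32)
    Ps.append(P[k]);print(n,np.round(rackfit(P[k],(.48,.15)),4) if 0 else rackfit(P[k],(.48,.15)))
    # mixer points
    W,uv=world(s);m=(abs(W[:,0]-.44)<.13)&(abs(W[:,1]+.17)<.14)
    W=W[m];print(np.histogram(W[:,2],bins=np.arange(0,.3,.01))[0])
    hi=W[(W[:,2]>.2)];print(np.round(hi.mean(0),3),len(hi))
print(rackfit(np.vstack(Ps),(.48,.15)))
E
```

```text
scene (array([-10.17086881,   3.05667509,  -0.26587924,  20.76296467]), np.float64(0.0010713648976960386), 715)
[2152  549  690  704  922 2147  342  337 1850 1181  779  408  358  213
   49   30   31   32   30   31   32   32   33   30   32   31   33   35
  116]
[ 0.539 -0.193  0.254] 374
top (array([-8.77050542,  2.72848414, -0.27102186, 18.06566356]), np.float64(0.0015097667978191836), 700)
[1563   10   15   29   86 1094  120  161 2031  877  318  152  188  179
   29   12   11   14    9   11   13   14   15   12   14   14   17   19
   99]
[ 0.543 -0.192  0.263] 222
(array([-8.08593745,  2.5307163 , -0.27024107, 16.72067519]), np.float64(0.0015630221009793337), 1415)
```

```bash
python3 -m pendant '[[[0,0,0,0,0,0,0],[0,-6,0,0,0,0,0],[0,-12,0,0,0,0,0],[0,-18,0,0,0,0,0],[0,-24,0,0,0,0,0],[0,-30,0,0,0,0,0],[0,-36,0,0,0,0,0]]]'; python3 - <<'E'
from h import *
st=sense();s=snapshot("wrist");np.savez("w1.npz",**s,pos=st["tcp_pos"],rot=st["eef_rot"])
print(st["qpos"],st["tcp_pos"],np.round(s["T_tool_cam"],3),s["fx"])
cv2.imwrite("pics/w1.png",s["frame"][:,:,::-1])
E
```

```text
t: 1.58
tcp_pos: [0.1296, 0.3393, 0.304]
eef_rot: [[-0.934, 0.357, 0.0], [0.357, 0.934, 0.001], [0.0, 0.001, -1.0]]
ft_force: [-0.2, 0.2, 1.0]
gripper_width: 0.499
grip_force: 0.0
[-1.33117838  0.16656453 -0.03647183  2.36845591  0.01071     0.60596235
 -0.16993   ] [0.12959568 0.33925551 0.30401838] [[ 0.001  0.957  0.289  0.073]
 [ 1.    -0.001  0.     0.   ]
 [ 0.     0.289 -0.957 -0.069]
 [ 0.     0.     0.     1.   ]] 275.46196240526996
```

```bash
sed -i 's/side=np.hypot(r-.0103,np.maximum(a-.098,0))/side=np.hypot(r-.0103,np.maximum(a-.098,0)+np.maximum(.065-a,0))/; s/-\[x\[0\],x\[1\],x\[3\]\]/-[x[0],x[1],0*x[3]]/' fit.py
python3 - <<'E'
from fit import *
for n in("scene","top"):
    s=dict(np.load(n+".npz"));P,uv=world(s,purple(s));k=(P[:,1]>0)&(P[:,2]>.05)&(P[:,2]<.2)&(P[:,0]<.6)&(P[:,1]<.32)
    print(n,rackfit(P[k],(.48,.15)))
E
```

```text
scene (array([ 0.47438508,  0.16142166, -0.26606462,  0.        ]), np.float64(0.0015655825122719955), 715)
top (array([ 0.4738306 ,  0.16154864, -0.26990795,  0.        ]), np.float64(0.0031184019879417746), 700)
```

View pics/w1.png

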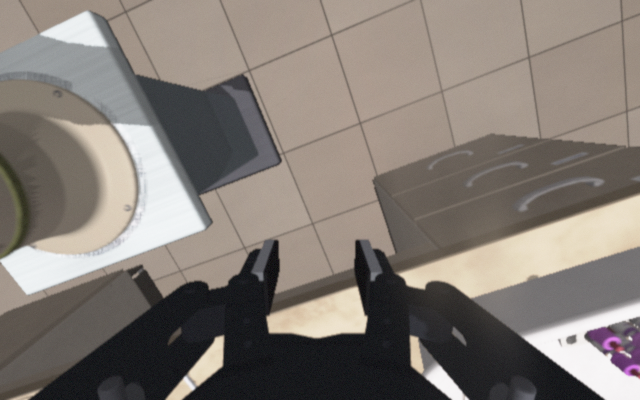

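```bash
cat > mix.py <<'E'
from h import *
from scipy.optimize import least_squares
def box(q,lo,hi):
    c=(np.array(lo)+hi)/2;h=(np.array(hi)-lo)/2;d=abs(q-c)-h
    return abs(np.linalg.norm(np.maximum(d,0),axis=1)+np.minimum(d.max(1),0))
def cyl(q,cx,cz,r,y0,y1):
    return np.hypot(np.hypot(q[:,0]-cx,q[:,2]-cz)-r,np.maximum(y0-q[:,1],0)+np.maximum(q[:,1]-y1,0))
def frames(x):
    x0,y0,yaw,rk,bl=x[:5];c,s=np.cos(yaw),np.sin(yaw)
    R=np.array([[c,-s,0],[s,c,0],[0,0,1]]);cr,sr=np.cos(rk),np.sin(rk)
    Rr=np.array([[1,0,0],[0,cr,-sr],[0,sr,cr]])
    o=np.array([x0,y0,0]);Rc=R@Rr;oc=o+[0,0,.078]+Rc@[0,0,.0466]
    return o,R,oc,Rc
def res(x,P):
    o,R,oc,Rc=frames(x);q=(P-o)@R;p=(P-oc)@Rc;bl=x[4]
    D=[box(q,[-.068,-.088,.004],[.068,.088,.056]),
       box(p,[-.062,-.07,-.0396],[.062,.07,-.0366]),
       box(p,[-.06,-.038,-.0366],[.06,-.034,-.004]),box(p,[-.06,.034,-.0366],[.06,.038,-.004]),
       cyl(p,.045,0,.0103,x[5]-.049,x[5]+.049),
       cyl(p,.07-.155*np.cos(bl),.0143+.155*np.sin(bl),.005,-.017,.017)]
    for y in(-.027,.027):
        u=np.array([-np.cos(bl),0,np.sin(bl)]);d=p-[.07,y,.0143];t=np.clip(d@u,0,.155);D.append(abs(np.linalg.norm(d-t[:,None]*u,axis=1)-.001))
    return np.min(D,0)
def fit(P):
    w=lambda x:np.r_[np.minimum(res(x,P),.015)*1.0]
    o=min((least_squares(lambda x:res(x,P),[.44,-.17,yw,rk,1.87,0],loss="cauchy",f_scale=.003) for yw in(-.28,-.2,-.1) for rk in(-.1,0,.1)),key=lambda o:o.cost)
    r=res(o.x,P);return o.x,np.median(r),(r<.004).mean(),len(P)
E
python3 - <<'E'
from mix import *
Ps=[]
for n in("scene","top"):
    s=dict(np.load(n+".npz"));W,uv=world(s)
    k=(W[:,2]>.012)&(W[:,2]<.31)&(np.hypot(W[:,0]-.45,W[:,1]+.18)<.15)
    k&=~((W[:,0]>.53)&(W[:,2]<.2)); P=W[k];Ps.append(P)
    f=fit(P);print(n,np.round(f[0],4),f[1:])
f=fit(np.vstack(Ps));print(np.round(f[0],4),f[1:]);np.save("m0.npy",f[0])
E
```

```text
scene [ 0.4343 -0.1589 -0.2577  0.0269  1.914  -0.0048] (np.float64(0.0015529983944297665), np.float64(0.7161497540901335), 9963)
top [ 0.4347 -0.1598 -0.2473  0.0276  1.9077 -0.0026] (np.float64(0.0014265243776300993), np.float64(0.7711485190709567), 4693)
[ 0.4343 -0.159  -0.257   0.0266  1.9134 -0.004 ] (np.float64(0.0014926820754788475), np.float64(0.7337609170305677), 14656)
```

```bash
cat > tgt.py <<'E'
from mix import *
from scipy.spatial.transform import Rotation as Ro
from fit import A,B
rk=np.array([.4741,.1615,0]);ry=-.268
RR=Ro.from_euler('z',ry).as_matrix()
def rackpose(g,back=0,lift=0,phi=60,d=.057):
    a=A/np.linalg.norm(A);b=B/np.linalg.norm(B);f=np.radians(phi)
    z=-(np.cos(f)*a+np.sin(f)*b);y=np.array([0,1,0]);R=np.stack([np.cross(y,z),y,z],1)
    p=np.array([.032,0,.052])+(g+lift)*a-(d+back)*z
    return RR@R,RR@p+rk
def delta(R,p,st=None):
    st=st or sense();R0=np.array(st["eef_rot"]);p0=np.array(st["tcp_pos"])
    print("shift cm",np.round(R0.T@(p-p0)*100,2),"rot deg",np.round(np.degrees(Ro.from_matrix(R0.T@R).as_rotvec()),1),"to",np.round(p,3))
E
python3 - <<'E'
from tgt import *
R,p=rackpose(.062,.10);delta(R,p);R,p=rackpose(.062);delta(R,p);print(R)
E
```

```text
shift cm [-46.98  -2.52   6.4 ] rot deg [ 1.1 32.1 -5.6] to [0.557 0.139 0.24 ]
shift cm [-41.69  -2.96  14.87] rot deg [ 1.1 32.1 -5.6] to [0.506 0.153 0.155]
[[-0.81754939  0.26480336 -0.51136306]
 [ 0.22450408  0.96430243  0.14042343]
 [ 0.53029324  0.         -0.84781429]]
```

```bash
python3 -m pendant '[[[-6,-0.3,0,0,0,-1,0],[-12,-0.7,0,0,0,-2,0],[-18,-1,0,0,0,-3,0],[-24,-1.3,0,0,0,-4,0],[-30,-1.6,0,0,4,-5,0],[-36,-2,0,0,12,-5,0],[-41,-2.2,1,0.5,20,-5,0],[-45,-2.4,3,1,28,-5.6,0],[-47,-2.5,5,1.1,32.1,-5.6,0],[-47,-2.5,5,1.1,32.1,-5.6,0]]]'; python3 - <<'E'
from tgt import *
from fit import *
st=sense();s=snapshot("wrist");np.savez("w2.npz",**s,pos=st["tcp_pos"],rot=st["eef_rot"])
print(np.round(st["qpos"],3))
cv2.imwrite("pics/w2.png",s["frame"][:,:,::-1])
P,uv=world(s,purple(s),st);k=(P[:,2]>.05)&(P[:,2]<.2)&(P[:,0]<.6)&(P[:,1]>0);print(rackfit(P[k],(.474,.1615)))
R,p=rackpose(.062,.10);delta(R,p);R,p=rackpose(.062);delta(R,p)
E
```

```text
t: 2.88
tcp_pos: [0.5617, 0.1482, 0.2511]
eef_rot: [[-0.816, 0.267, -0.513], [0.222, 0.964, 0.147], [0.534, 0.006, -0.846]]
ft_force: [-0.8, 0.3, 0.5]
gripper_width: 0.501
grip_force: 0.0
[-0.27   0.667  0.048  1.736 -0.305  1.261  1.25 ]
(array([ 0.47249858,  0.16202401, -0.26677294,  0.        ]), np.float64(0.0018342734160596893), 4848)
shift cm [-0.62 -1.13  1.1 ] rot deg [ 0.4 -0.1  0.2] to [0.557 0.139 0.24 ]
shift cm [-0.65 -1.2  11.1 ] rot deg [ 0.4 -0.1  0.2] to [0.506 0.153 0.155]
```

View pics/w2.png

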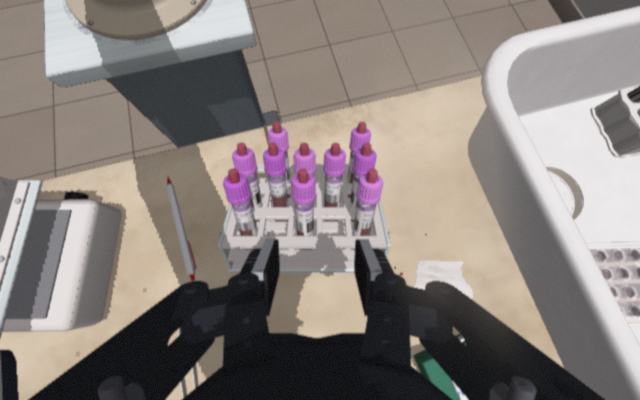

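```bash
sed -i 's/\.4741,\.1615,0/.4733,.1618,0/; s/ry=-.268/ry=-.267/' tgt.py; python3 -m pendant '[[[-0.5,-0.7,1,0.4,0,0.2,0],[-0.65,-1.2,4,0.4,0,0.2,0],[-0.65,-1.2,6,0.4,0,0.2,0],[-0.65,-1.2,6,0.4,0,0.2,0],[-0.65,-1.2,6,0.4,0,0.2,0]]]'; python3 - <<'E'
from tgt import *
from fit import *
st=sense();s=snapshot("wrist")
cv2.imwrite("pics/w3.png",cv2.resize(s["frame"][100:360,180:450,::-1],None,fx=2.2,fy=2.2))
P,uv=world(s,purple(s),st);k=(P[:,2]>.05)&(P[:,2]<.2)&(P[:,0]<.6)&(P[:,1]>0);print(rackfit(P[k],(.474,.1615)))
R,p=rackpose(.062);delta(R,p)
E
```

```text
t: 3.55
tcp_pos: [0.5322, 0.1461, 0.2007]
eef_rot: [[-0.819, 0.262, -0.511], [0.222, 0.965, 0.14], [0.53, 0.001, -0.848]]
ft_force: [1.0, 0.4, -0.2]
gripper_width: 0.504
grip_force: 0.0
(array([ 0.47251285,  0.16213818, -0.26570134,  0.        ]), np.float64(0.00226559146853315), 8358)
shift cm [-0.03 -0.04  5.35] rot deg [0.  0.  0.1] to [0.505 0.153 0.155]
```

View pics/w3.png

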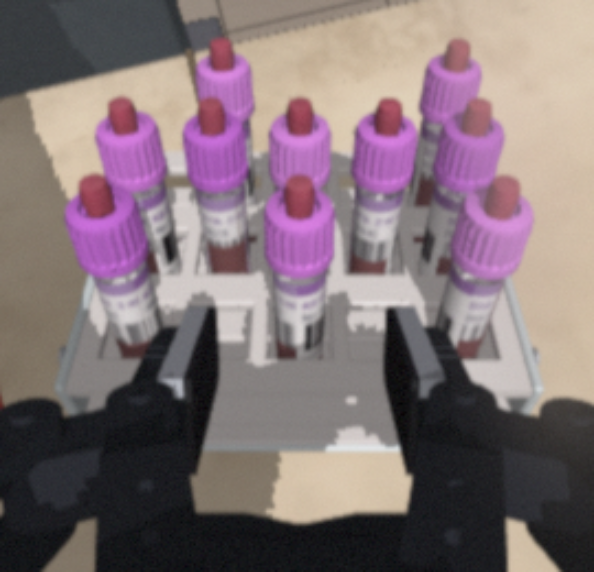

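```bash
python3 -m pendant '[[[0,0,2.5,0,0,0,0],[0,0,4.5,0,0,0,0],[0,0,5.3,0,0,0,0],[0,0,5.3,0,0,0,0],[0,0,5.3,0,0,0,0]]]' 30; python3 -m pendant '[[[0,0,0,0,0,0,-0.6],[0,0,0,0,0,0,-1],[0,0,0,0,0,0,-1],[0,0,0,0,0,0,-1],[0,0,0,0,0,0,-1],[0,0,0,0,0,0,-1]]]' 30; python3 - <<'E'
from tgt import *
R,p=rackpose(.062);delta(R,p);R,p=rackpose(.062,lift=.13);delta(R,p)
E
```

```text
t: 4.22
tcp_pos: [0.5055, 0.1531, 0.1552]
eef_rot: [[-0.818, 0.263, -0.511], [0.223, 0.965, 0.141], [0.53, 0.001, -0.848]]
ft_force: [0.8, 0.5, 0.1]
gripper_width: 0.498
grip_force: 0.0
t: 4.97
tcp_pos: [0.505, 0.1532, 0.1549]
eef_rot: [[-0.818, 0.263, -0.512], [0.222, 0.965, 0.14], [0.531, 0.001, -0.847]]
ft_force: [0.7, -0.4, 6.1]
gripper_width: 0.23
grip_force: 29.5
shift cm [-0.02 -0.01 -0.04] rot deg [ 0.  -0.1  0.1] to [0.505 0.153 0.155]
shift cm [ 1.124e+01  1.000e-02 -6.530e+00] rot deg [ 0.  -0.1  0.1] to [0.446 0.169 0.27 ]
```

```bash
python3 -m pendant '[[[0.43,0,-0.25,0,0,0,-1],[1.3,0,-0.75,0,0,0,-1],[2.6,0,-1.5,0,0,0,-1],[4.32,0,-2.51,0,0,0,-1],[6.05,0,-3.51,0,0,0,-1],[7.8,0,-4.52,0,0,0,-1],[9.5,0,-5.52,0,0,0,-1],[11.24,0,-6.53,0,0,0,-1],[11.24,0,-6.53,0,0,0,-1]]]'; python3 - <<'E'
from tgt import *
st=sense();print(np.round(st["qpos"],3))
s=snapshot("scene");cv2.imwrite("pics/s4.png",cv2.resize(s["frame"][60:340,160:460,::-1],None,fx=2,fy=2))
s=snapshot("wrist");cv2.imwrite("pics/w4.png",s["frame"][:,:,::-1])
E
```

```text
t: 6.1
tcp_pos: [0.4461, 0.1694, 0.2711]
eef_rot: [[-0.819, 0.262, -0.511], [0.221, 0.965, 0.141], [0.53, 0.002, -0.848]]
ft_force: [-0.1, -0.1, 0.5]
gripper_width: 0.226
grip_force: 29.3
[-0.337  0.528  0.018  1.979 -0.34   1.138  1.21 ]
```

View pics/w4.png

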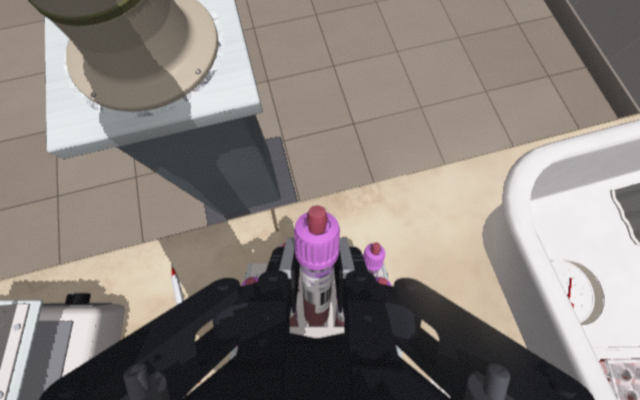

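```bash
cat > held.py <<'E'
from tgt import *
from fit import purple
def tubefit(s):
    c,uv=pts(s,purple(s));T=np.array(s["T_tool_cam"]);q=c@T[:3,:3].T+T[:3,3]
    q=q[(abs(q[:,1])<.02)&(q[:,0]>.005)&(q[:,0]<.06)&(q[:,2]<.062)&(q[:,2]>0)]
    def ax(x): return np.array([np.sin(x[0])*np.cos(x[4]),np.sin(x[4]),-np.cos(x[0])*np.cos(x[4])])
    def res(x):
        t=ax(x);d=q-[0,x[1],x[2]];a=d@t;r=np.linalg.norm(d-a[:,None]*t,axis=1)
        top=np.hypot(np.maximum(r-.0103,0),a-(.098-x[3]));side=np.hypot(r-.0103,np.maximum(a-(.098-x[3]),0))
        return np.r_[np.minimum(top,side),.3*(x[2]-.057)*len(q)**.5*.3,x[4]*.003*len(q)**.5]
    o=least_squares(res,[np.radians(60),0,.057,.062,0],loss="soft_l1",f_scale=.002)
    x=o.x;t=ax(x);m=np.array([0,x[1],x[2]])+(.049-x[3])*t
    return x,t,m,np.median(res(x)),len(q)
E
python3 - <<'E'
from held import *
s=snapshot("wrist");x,t,m,r,n=tubefit(s);print(np.degrees(x[0]),np.degrees(x[4]),x[1:4]*1000,t,m,r*1000,n)
E
```

```text
63.9610122112288 0.15799987670236634 [ 0.27145864 56.19337069 66.23760871] [ 0.89849213  0.00275761 -0.43898097] [-0.01548786  0.00022392  0.06376035] 0.33264829037430754 1945
```

View pics/s4.png

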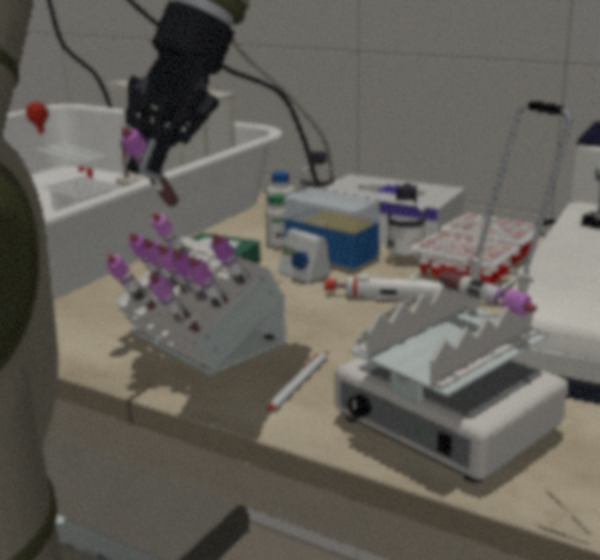

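```bash
cat >> held.py <<'E'
def place(t,m,lane=-.015,up=0.,cy=0.,M=None):
    M=np.load("m0.npy") if M is None else M
    o,R,oc,Rc=frames(M)
    tt=np.array(t);y=np.array([0,1,0])-tt[1]*tt;y/=np.linalg.norm(y)
    S=np.stack([y,tt,np.cross(y,tt)],1)
    Rt=Rc@S.T
    return Rt,oc+Rc@[lane,cy,0]+[0,0,up]-Rt@m
E
python3 - <<'E'
from held import *
st=sense();t=[.8829,0,-.4695];m=np.array([0,0,.0568])+(.049-.064)*np.array(t)
R,p=place(t,m,up=.06);delta(R,p);print(R)
# combined scene fit of held tube direction
s=snapshot("scene");W,uv=world(s);q=(W-st["tcp_pos"])@np.array(st["eef_rot"])
d=q-[0,0,.057];a=d@t;r=np.linalg.norm(d-a[:,None]*np.array(t),axis=1);k=(r<.022)&((a>.018)&(a<.04)|(a<-.025)&(a>-.07));
for lo,hi in((-.07,-.05),(-.05,-.025),(.018,.036)):
    j=(r<.022)&(a>lo)&(a<hi);print(j.sum(),np.median(d[j]*1000,axis=0),np.median(a[j]))
E
```

```text
shift cm [ -6.79 -28.07  -0.32] rot deg [ -4.5 -45.8  92.6] to [ 0.43  -0.117  0.236]
[[ 0.22747922  0.96716486 -0.11332093]
 [ 0.86567011 -0.25414982 -0.43124179]
 [-0.4458824   0.         -0.89505952]]
26 [-48.18575892  -5.85762404  27.47820573] -0.054974147205031215
84 [-32.08500899  -6.93686926  18.66497928] -0.036243791243548366
108 [ 25.60793611  -6.93571463 -12.44584895] 0.02720162692882131
```

```bash
python3 -m pendant '[[[1.3,0,-2.2,0,0,0,-1],[1.6,-2,-3.5,0,-4,8,-1],[1,-5,-3.5,0,-8,17,-1],[0,-8.5,-3.5,-1,-12.5,26,-1],[-1,-12,-3.2,-1.5,-17,35,-1],[-2,-16,-3,-2,-21.5,44,-1],[-3,-19,-2.8,-2.5,-26,53,-1],[-4,-22,-2.5,-3,-30.5,62,-1],[-5,-25,-2.2,-3.5,-35,71,-1],[-5.8,-27,-1.8,-4,-40,80,-1]]]'; python3 - <<'E'
from held import *
st=sense();print(np.round(st["qpos"],3));t=[.8829,0,-.4695];m=np.array([0,0,.0568])+(.049-.064)*np.array(t)
R,p=place(t,m,up=.06);delta(R,p)
E
```

```text
t: 7.55
tcp_pos: [0.4317, -0.1084, 0.2537]
eef_rot: [[0.029, 0.994, -0.105], [0.939, -0.063, -0.337], [-0.342, -0.088, -0.935]]
ft_force: [-0.4, -0.6, -0.4]
gripper_width: 0.23
grip_force: 29.3
[-0.591  0.487  0.741  2.289  0.061  0.555 -0.   ]
shift cm [-0.24  0.02  2.  ] rot deg [-0.3 -5.9 12.2] to [ 0.43  -0.117  0.236]
```

```bash
python3 -m pendant '[[[-0.2,0,1,-0.2,-3,6,-1],[-0.24,0,2,-0.3,-5.9,12.2,-1],[-0.24,0,2,-0.3,-5.9,12.2,-1],[-0.24,0,2,-0.3,-5.9,12.2,-1]]]'; python3 - <<'E'
from held import *
st=sense();print(np.round(st["qpos"],3));t=[.8829,0,-.4695];m=np.array([0,0,.0568])+(.049-.064)*np.array(t)
R,p=place(t,m,up=.06);delta(R,p)
M=np.load("m0.npy");o,Rm,oc,Rc=frames(M)
for n in("scene","top","wrist"):
    s=snapshot(n);np.savez(n+"5.npz",**s,pos=st["tcp_pos"],rot=st["eef_rot"])
    W,uv=world(s,None,st);q=(W-st["tcp_pos"])@np.array(st["eef_rot"])
    k=(W[:,2]>.012)&(W[:,2]<.145)&(np.hypot(W[:,0]-.45,W[:,1]+.18)<.15)&~((W[:,0]>.53))
    k&=~((abs(q[:,1])<.045)&(q[:,2]<.1)); 
    f=fit(W[k]);print(n,np.round(f[0],4),f[1:])
    # held tube axis profile in cradle frame: top of tube per y slice
    p_=(W-oc)@Rc;h=p_[(abs(p_[:,0]+.015)<.02)&(p_[:,2]>.04)&(p_[:,2]<.08)]
    for y in np.arange(-.06,.07,.01):
        g=h[abs(h[:,1]-y)<.005]
        if len(g)>8: print("  y%.3f n%d xmed%.1f zmax%.1f"%(y,len(g),1000*np.median(g[:,0]),1000*np.percentile(g[:,2],95)))
cv2.imwrite("pics/w5.png",s["frame"][:,:,::-1])
x,t,m,r,n=tubefit(s);print(np.degrees(x[0]),np.degrees(x[4]),x[1:4]*1000,m,r*1000)
E
```

```text
t: 8.05
tcp_pos: [0.43, -0.1159, 0.236]
eef_rot: [[0.22, 0.969, -0.113], [0.869, -0.247, -0.429], [-0.443, -0.004, -0.896]]
ft_force: [-0.6, -0.4, 0.1]
gripper_width: 0.23
grip_force: 29.3
[-0.677  0.592  0.856  2.317  0.04   0.485 -0.182]
shift cm [-0.13  0.02  0.09] rot deg [ 0.  -0.2  0.5] to [ 0.43  -0.117  0.236]
scene [ 0.4343 -0.1591 -0.2556  0.0148  1.6317 -0.0053] (np.float64(0.001633572042356972), np.float64(0.6988182689236666), 9393)
  y-0.040 n66 xmed-20.1 zmax67.7
  y-0.030 n50 xmed-21.6 zmax68.7
  y-0.020 n52 xmed-21.6 zmax68.8
  y-0.010 n48 xmed-22.3 zmax68.6
  y0.000 n62 xmed-22.3 zmax68.8
  y0.010 n141 xmed-26.9 zmax76.4
  y0.020 n78 xmed-6.9 zmax79.0
  y0.030 n24 xmed-4.9 zmax79.0
  y0.040 n17 xmed-24.6 zmax79.4
  y0.050 n19 xmed-24.0 zmax67.5
top [ 0.4292 -0.1571 -0.179   0.0172 -1.9645 -0.0231] (np.float64(0.0018915394265695872), np.float64(0.6778656126482213), 2530)
  y-0.040 n28 xmed-16.3 zmax69.0
  y-0.030 n29 xmed-16.6 zmax70.6
  y-0.020 n32 xmed-16.4 zmax69.3
  y-0.010 n33 xmed-16.5 zmax69.3
  y0.000 n36 xmed-15.7 zmax69.6
  y0.010 n63 xmed-16.7 zmax75.8
  y0.020 n21 xmed-12.7 zmax70.8
wrist [ 4.2990e-01 -1.5740e-01 -2.5250e-01  4.4400e-02 -1.9252e+00  1.2000e-03] (np.float64(0.0010838326130239648), np.float64(0.8466781478157518), 41227)
  y-0.040 n31 xmed-14.6 zmax67.9
  y-0.030 n163 xmed-14.6 zmax68.0
  y-0.020 n173 xmed-14.7 zmax68.0
  y-0.010 n210 xmed-14.5 zmax68.3
  y0.000 n263 xmed-14.4 zmax68.1
  y0.010 n385 xmed-14.9 zmax68.5
  y0.020 n631 xmed-15.0 zmax76.1
  y0.030 n1102 xmed-15.5 zmax78.4
  y0.040 n1324 xmed-14.7 zmax79.1
  y0.050 n1298 xmed-14.8 zmax69.1
  y0.060 n395 xmed-14.9 zmax63.7
63.86286258035849 0.343987563128999 [ 0.2612073  57.09402526 64.15951393] [-0.01360909  0.00017019  0.06377199] 0.35974031723396555
```

View pics/w5.png

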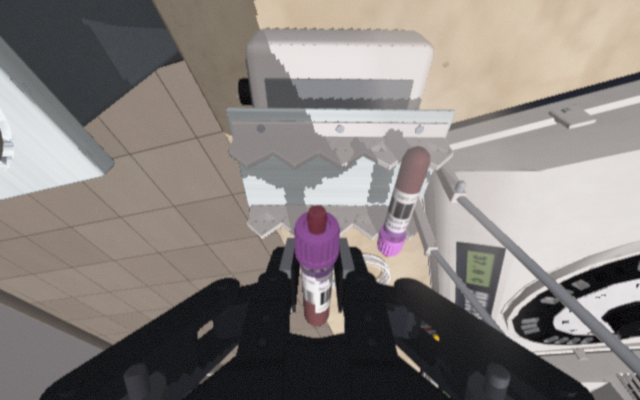

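```bash
python3 - <<'E'
from held import *
M=np.load("m0.npy");o,Rm,oc,Rc=frames(M)
for n in("wrist","top","scene"):
    s=dict(np.load(n+"5.npz"));st=dict(tcp_pos=s["pos"],eef_rot=s["rot"]);W,_=world(s,None,st);p=(W-oc)@Rc
    k=(abs(p[:,0]-.043)<.018)&(abs(p[:,1])<.05)&(p[:,2]>-.002)&(p[:,2]<.018)
    q=p[k]
    for y in np.arange(-.05,.06,.02):
        g=q[abs(q[:,1]-y)<.01]
        if len(g)>10: print(n,"y%.2f n%d x%.1f ztop%.1f"%(y,len(g),1000*(g[:,0].min()+g[:,0].max())/2,1000*np.percentile(g[:,2],97)))
    k=(abs(p[:,0])<.05)&(abs(abs(p[:,1])-.0)<.03)&(abs(p[:,2]+.036)<.012);g=p[k]
    A_=np.c_[g[:,:2],np.ones(len(g))];c=np.linalg.lstsq(A_,g[:,2],rcond=None)[0];print(n,"plate",len(g),np.round(c,4))
    for sg in(-1,1):
        k=(abs(p[:,0]+.0)<.06)&(abs(p[:,1]-sg*.036)<.012)&(p[:,2]>-.025)&(p[:,2]<.003);g=p[k]
        print("  comb",sg,len(g),np.round(np.percentile(g[:,1],[5,50,95])*1000,1) if len(g) else 0)
        # notch profile: peaks per x
        if n!="scene" and len(g)>100: print("   ",[(int(x*1000),round(1000*np.percentile(g[abs(g[:,0]-x)<.0025][:,2],95),1)) for x in np.arange(-.06,.061,.005) if (abs(g[:,0]-x)<.0025).sum()>3])
E
```

```text
wrist y-0.05 n112 x45.1 ztop9.3
wrist y-0.03 n458 x45.2 ztop9.3
wrist y-0.01 n430 x44.9 ztop7.7
wrist y0.01 n538 x45.2 ztop7.6
wrist y0.03 n694 x45.3 ztop7.3
wrist y0.05 n472 x45.1 ztop6.5
wrist plate 4634 [-0.0011 -0.0058 -0.0378]
  comb -1 1518 [-36.4 -33.8 -28.7]
    [(-60, np.float64(-1.2)), (-55, np.float64(-3.5)), (-50, np.float64(-8.4)), (-45, np.float64(-13.2)), (-40, np.float64(-10.4)), (-35, np.float64(-6.1)), (-30, np.float64(-18.8)), (0, np.float64(-20.7)), (4, np.float64(-5.1)), (9, np.float64(-9.0)), (14, np.float64(-13.2)), (19, np.float64(-9.7)), (24, np.float64(-5.1)), (29, np.float64(-1.6)), (34, np.float64(1.9)), (39, np.float64(2.1)), (44, np.float64(2.7)), (49, np.float64(2.6)), (54, np.float64(2.9)), (59, np.float64(-2.0))]
  comb 1 3359 [35.2 38.1 39.1]
    [(-60, np.float64(-1.3)), (-55, np.float64(-3.3)), (-50, np.float64(-8.6)), (-45, np.float64(-13.4)), (-40, np.float64(-10.5)), (-35, np.float64(-5.5)), (-30, np.float64(-1.7)), (-25, np.float64(-3.7)), (-20, np.float64(-9.0)), (-15, np.float64(-13.4)), (-10, np.float64(-10.4)), (-5, np.float64(-5.5)), (0, n
[... 494 characters left out ...]
    [(-60, np.float64(0.7)), (-55, np.float64(-5.8)), (-50, np.float64(-8.5)), (-45, np.float64(-13.6)), (-40, np.float64(-8.7)), (-35, np.float64(-1.6)), (-30, np.float64(0.9)), (-25, np.float64(-4.8)), (-20, np.float64(-8.7)), (-15, np.float64(-11.6)), (9, np.float64(-8.4)), (14, np.float64(-11.6)), (19, np.float64(-10.1)), (24, np.float64(-1.9)), (29, np.float64(0.1)), (34, np.float64(2.0))]
  comb 1 0 0
scene y-0.05 n58 x42.7 ztop9.7
scene y-0.03 n71 x39.4 ztop10.7
scene y-0.01 n73 x43.4 ztop8.9
scene y0.01 n69 x42.3 ztop8.7
scene y0.03 n68 x38.6 ztop8.3
scene y0.05 n17 x40.9 ztop7.9
scene plate 417 [ 0.0012 -0.0028 -0.0365]
  comb -1 448 [-42.1 -37.7 -34.9]
  comb 1 421 [32.5 34.2 37.4]
```

```bash
python3 -m pendant '[[[0.3,0,0.9,0,0,0.5,-1],[0.9,0.02,2.2,0,0,0.5,-1],[1.5,0.03,3.4,0,0,0.5,-1],[2,0.04,4.4,0,0,0.5,-1],[2.3,0.04,5.02,0,0,0.5,-1],[2.3,0.04,5.02,0,0,0.5,-1]]]'; python3 - <<'E'
from held import *
st=sense();t=[.8829,0,-.4695];m=np.array([0,0,.0568])+(.049-.064)*np.array(t)
R,p=place(t,m,up=0);delta(R,p)
M=np.load("m0.npy");o,Rm,oc,Rc=frames(M)
s=snapshot("wrist");W,_=world(s,None,st);p=(W-oc)@Rc
for lane in(-.015,.045):
  for y in np.arange(-.05,.06,.02):
    g=p[(abs(p[:,0]-lane)<.012)&(abs(p[:,1]-y)<.008)&(p[:,2]>0)&(p[:,2]<.03)]
    if len(g)>10: print(lane,"y%.2f n%d x%.1f ztop%.1f"%(y,len(g),1000*(g[:,0].min()+g[:,0].max())/2,1000*np.percentile(g[:,2],95)))
E
```

```text
t: 8.95
tcp_pos: [0.4295, -0.1176, 0.1803]
eef_rot: [[0.23, 0.967, -0.113], [0.866, -0.256, -0.43], [-0.444, 0.001, -0.896]]
ft_force: [-0.7, -0.4, 0.3]
gripper_width: 0.229
grip_force: 29.3
shift cm [0.23 0.02 0.39] rot deg [-0.  -0.1 -0.1] to [ 0.43  -0.117  0.176]
-0.015 y-0.03 n266 x-15.1 ztop12.4
-0.015 y-0.01 n355 x-14.8 ztop12.5
-0.015 y0.01 n656 x-14.8 ztop26.6
-0.015 y0.03 n1267 x-15.0 ztop27.0
-0.015 y0.05 n1537 x-14.9 ztop13.5
0.045 y0.01 n511 x44.6 ztop7.6
0.045 y0.03 n691 x44.7 ztop7.3
0.045 y0.05 n658 x45.3 ztop6.3
```

```bash
python3 -m pendant '[[[0.1,0.01,0.15,0,0,0,-1],[0.18,0.02,0.28,0,0,0,-1],[0.22,0.02,0.36,0,0,0,-1],[0.22,0.02,0.36,0,0,0,-1]]]' 20;  python3 - <<'E'
from held import *
st=sense();t=[.8829,0,-.4695];m=np.array([0,0,.0568])+(.049-.064)*np.array(t)
R,p=place(t,m,up=0);delta(R,p)
M=np.load("m0.npy");o,Rm,oc,Rc=frames(M)
s=snapshot("wrist");W,_=world(s,None,st);p=(W-oc)@Rc
for lane in(-.015,.045):
  for y in np.arange(-.05,.06,.02):
    g=p[(abs(p[:,0]-lane)<.012)&(abs(p[:,1]-y)<.008)&(p[:,2]>0)&(p[:,2]<.03)]
    if len(g)>10: print(lane,"y%.2f n%d x%.1f ztop%.1f"%(y,len(g),1000*(g[:,0].min()+g[:,0].max())/2,1000*np.percentile(g[:,2],95)))
E
```

```text
t: 9.5
tcp_pos: [0.43, -0.1172, 0.1766]
eef_rot: [[0.23, 0.967, -0.112], [0.866, -0.256, -0.429], [-0.444, 0.002, -0.896]]
ft_force: [-0.4, -0.1, -0.3]
gripper_width: 0.229
grip_force: 29.3
shift cm [ 0.01 -0.02  0.08] rot deg [ 0.  -0.1 -0.1] to [ 0.43  -0.117  0.176]
-0.015 y-0.03 n265 x-14.7 ztop8.6
-0.015 y-0.01 n353 x-14.4 ztop8.8
-0.015 y0.01 n612 x-14.6 ztop22.4
-0.015 y0.03 n1231 x-15.0 ztop24.4
-0.015 y0.05 n1362 x-15.0 ztop10.5
0.045 y0.01 n380 x44.8 ztop7.5
0.045 y0.03 n705 x44.7 ztop7.2
0.045 y0.05 n683 x44.8 ztop6.5
```

```bash
python3 -m pendant '[[[0.04,0,0.08,0,0,0,-1],[0.05,0,0.1,0,0,0,-1],[0.05,0,0.1,0,0,0,-1]]]';python3 -m pendant '[[[0,0,0,0,0,0,-0.5],[0,0,0,0,0,0,-0.4],[0,0,0,0,0,0,-0.3],[0,0,0,0,0,0,-0.3],[0,0,0,0,0,0,-0.3]]]'; python3 - <<'E'
from held import *
st=sense()
M=np.load("m0.npy");o,Rm,oc,Rc=frames(M)
s=snapshot("wrist");W,_=world(s,None,st);p=(W-oc)@Rc
cv2.imwrite("pics/w6.png",s["frame"][:,:,::-1])
for lane in(-.015,.045):
  for y in np.arange(-.05,.06,.02):
    g=p[(abs(p[:,0]-lane)<.012)&(abs(p[:,1]-y)<.008)&(p[:,2]>0)&(p[:,2]<.018)]
    if len(g)>10: print(lane,"y%.2f n%d x%.1f ztop%.1f"%(y,len(g),1000*(g[:,0].min()+g[:,0].max())/2,1000*np.percentile(g[:,2],95)))
E
```

```text
t: 9.93
tcp_pos: [0.4301, -0.1172, 0.1755]
eef_rot: [[0.23, 0.967, -0.112], [0.866, -0.256, -0.429], [-0.444, 0.002, -0.896]]
ft_force: [1.2, -0.5, 0.6]
gripper_width: 0.231
grip_force: 29.3
t: 10.55
tcp_pos: [0.4299, -0.1172, 0.1755]
eef_rot: [[0.23, 0.967, -0.112], [0.866, -0.256, -0.429], [-0.444, 0.001, -0.896]]
ft_force: [0.3, -0.2, 0.2]
gripper_width: 0.349
grip_force: 0.0
-0.015 y-0.03 n267 x-14.2 ztop7.5
-0.015 y-0.01 n352 x-13.9 ztop7.6
-0.015 y0.01 n472 x-13.9 ztop7.5
-0.015 y0.03 n565 x-13.9 ztop9.1
-0.015 y0.05 n1189 x-13.9 ztop8.4
0.045 y0.01 n199 x44.4 ztop7.5
0.045 y0.03 n715 x44.7 ztop7.2
0.045 y0.05 n689 x44.9 ztop6.4
```

View pics/w6.png

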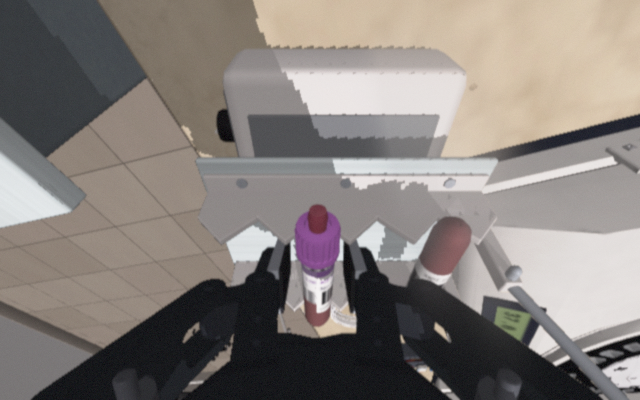

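```bash
python3 -m pendant '[[[0,0,-1,0,0,0,-0.3],[0,0,-3,0,0,0,-0.3],[0,0,-6,0,0,0,-0.3],[0,0,-10,0,0,0,-0.5],[0,0,-14,0,0,0,-1],[0,0,-14,0,0,0,-1]]]'; python3 - <<'E'
from held import *
st=sense();print(np.round(st["qpos"],3))
M=np.load("m0.npy");o,Rm,oc,Rc=frames(M)
for n in("wrist","top","scene"):
    s=snapshot(n);np.savez(n+"7.npz",**s,pos=st["tcp_pos"],rot=st["eef_rot"]);cv2.imwrite(f"pics/{n}7.png",s["frame"][:,:,::-1])
    W,_=world(s,None,st);p=(W-oc)@Rc
    for lane in(-.015,.045):
        g=p[(abs(p[:,0]-lane)<.009)&(abs(p[:,1])<.075)&(p[:,2]>.001)&(p[:,2]<.014)]
        print(n,lane,len(g),"y extent",np.round(np.percentile(g[:,1],[.5,2,98,99.5])*1000,1),"x",np.round(1000*np.median(g[:,0]),1))
    W2,_=world(s,purple(s),st);p=(W2-oc)@Rc;g=p[(abs(p[:,0]+.015)<.015)&(abs(p[:,2])<.016)&(abs(p[:,1])<.08)]
    if len(g):print("  purple y",np.round(np.percentile(g[:,1],[2,98])*1000,1))
    g=p[(abs(p[:,0]-.045)<.015)&(abs(p[:,2])<.016)&(abs(p[:,1])<.08)]
    if len(g):print("  purple2 y",np.round(np.percentile(g[:,1],[2,98])*1000,1))
    for q in("bail_bar",):
        for r in silhouettes(n,q)[:2]:
            w,_=world(s,r["mask"],st);print(q,r["conf"],r["point"],np.round(np.median((w-oc)@Rc,0),3) if len(w) else 0)
E
```

```text
t: 11.35
tcp_pos: [0.4469, -0.0558, 0.3028]
eef_rot: [[0.23, 0.967, -0.108], [0.868, -0.254, -0.428], [-0.441, 0.005, -0.897]]
ft_force: [0.5, 0.6, -0.7]
gripper_width: 0.004
grip_force: 0.0
[-0.889  0.502  0.964  2.218  0.06   0.724 -0.271]
wrist -0.015 1079 y extent [-42.8 -39.4  55.5  57.8] x -14.2
wrist 0.045 1102 y extent [-46.9 -44.1  48.4  49.6] x 44.2
  purple y [23.6 49.8]
  purple2 y [-43.9 -19.4]
bail_bar 0.78 [469.0, 276.7] [0.099 0.029 0.089]
top -0.015 262 y extent [-46.9 -44.5  53.   56.5] x -15.2
top 0.045 258 y extent [-55.4 -51.3  46.   47.8] x 44.3
  purple y [22.3 49.1]
  purple2 y [-46.9 -19.5]
bail_bar 0.63 [408.8, 138.6] [ 0.119 -0.005  0.127]
scene -0.015 305 y extent [-47.8 -46.4  46.7  50.4] x -19.3
scene 0.045 271 y extent [-55.9 -54.   43.6  45.9] x 40.5
  purple y [25.7 48.5]
  purple2 y [-48.  -22.1]
bail_bar 0.68 [432.7, 143.5] [ 0.107 -0.015  0.101]
```

View pics/wrist7.png

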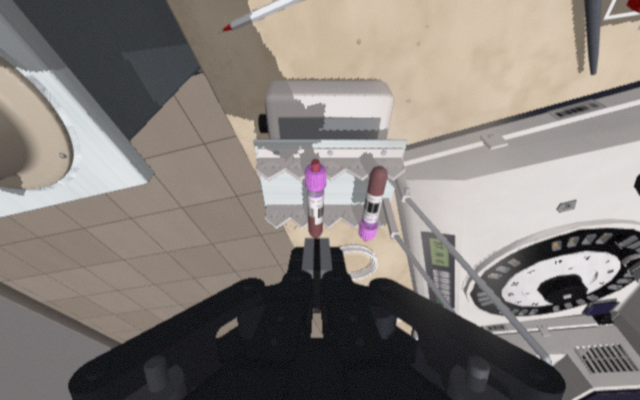

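```bash
cat > bail.py <<'E'
from tgt import *
M=np.load("m0.npy");M[3]=.023;o,Rm,oc,Rc=frames(M)
def bpose(th,off=.0195,along=.050,tilt=30,dx=0,dz=0):
    a=np.radians(tilt);z=np.array([-np.sin(a),0,-np.cos(a)]);x=np.array([0,1,0.]);y=np.cross(z,x)
    b=np.array([.07-.155*np.cos(th)+dx,0,.0143+.155*np.sin(th)+dz])
    return Rc@np.stack([x,y,z],1),oc+Rc@(b+off*y-along*z)
E
python3 - <<'E'
from bail import *
s=dict(np.load("top7.npz"));W,_=world(s);p=(W-oc)@Rc+[0,0,.125]
for x in np.arange(.08,.34,.04):
    g=p[(abs(p[:,0]-x)<.02)&(abs(p[:,1])<.1)];print(round(x,2),np.round(np.percentile(g[:,2],[50,99,100]),3))
st=sense();print("cradle tcp",(np.array(st["tcp_pos"])-oc)@Rc)
k=(p[:,2]>.27)&(p[:,2]<.31)&(abs(p[:,0]-.12)<.02)&(abs(p[:,1])<.03);print("bar",k.sum(),p[k].mean(0)-[0,0,.125])
R,P=bpose(1.913,off=.04,along=-.02);delta(R,P);R,P=bpose(1.913,off=.04);delta(R,P);R,P=bpose(1.2);delta(R,P)
E
```

```text
0.08 [0.087 0.22  0.231]
0.12 [0.089 0.29  0.292]
0.16 [0.102 0.113 0.115]
0.2 [0.108 0.113 0.116]
0.24 [0.11  0.123 0.126]
0.28 [0.111 0.125 0.127]
0.32 [0.113 0.179 0.182]
cradle tcp [-0.01534522  0.10600632  0.17341116]
bar 123 [0.12144517 0.00078493 0.16030684]
shift cm [-6.99 16.23  9.37] rot deg [29.4 27.  -7.4] to [ 0.575 -0.2    0.248]
shift cm [-9.8  19.73  4.  ] rot deg [29.4 27.  -7.4] to [ 0.609 -0.21   0.308]
shift cm [-10.24   7.14   3.25] rot deg [29.4 27.  -7.4] to [ 0.487 -0.178  0.317]
```

```bash
python3 - <<'E'
from bail import *
R,P=bpose(1.913,off=.04,along=.12);delta(R,P+Rc@[-.1,.1,.02]);delta(R,P+Rc@[0,.08,.0]);delta(R,P);R,P=bpose(1.913,off=.04);delta(R,P)
E
```

```text
shift cm [-4.71 13.2  -7.78] rot deg [29.4 27.  -7.4] to [ 0.571 -0.099  0.391]
shift cm [-5.53 23.21 -5.09] rot deg [29.4 27.  -7.4] to [ 0.662 -0.143  0.371]
shift cm [-12.61  23.24  -1.37] rot deg [29.4 27.  -7.4] to [ 0.642 -0.221  0.369]
shift cm [-9.8  19.73  4.  ] rot deg [29.4 27.  -7.4] to [ 0.609 -0.21   0.308]
```

```bash
python3 -m pendant '[[[-1,3,-4,6,5,-1,-1],[-3,8,-7.5,13,12,-3,-1],[-4.7,13,-7.8,20,18,-5,-1],[-5,18,-6.5,26,24,-6.5,-1],[-5.5,23.2,-5.1,29.4,27,-7.4,-1],[-9,23.2,-3.2,29.4,27,-7.4,-1],[-12.6,23.2,-1.4,29.4,27,-7.4,-1],[-12.6,23.2,-1.4,29.4,27,-7.4,-1]]]'; python3 - <<'E'
from bail import *
st=sense();print(np.round(st["qpos"],3),st["ft_force"])
R,P=bpose(1.913,off=.04);delta(R,P)
for th in(1.913,1.6,1.4,1.2):
    R,P=bpose(th);delta(R,P)
s=snapshot("scene");cv2.imwrite("pics/s8.png",cv2.resize(s["frame"][60:340,260:560,::-1],None,fx=2,fy=2))
E
```

```text
t: 12.65
tcp_pos: [0.6404, -0.2246, 0.3686]
eef_rot: [[0.261, 0.838, -0.479], [0.965, -0.216, 0.148], [0.021, -0.501, -0.865]]
ft_force: [-0.3, 0.7, 0.4]
gripper_width: -0.001
grip_force: 0.0
[-0.077  0.763  0.67   1.378 -0.313  1.664  0.361] [-0.30847724  0.72113296  0.41720771]
shift cm [0.43 0.06 6.97] rot deg [-0.1 -0.1 -0.4] to [ 0.609 -0.21   0.308]
shift cm [ 0.41 -1.99  6.97] rot deg [-0.1 -0.1 -0.4] to [ 0.591 -0.206  0.318]
shift cm [ 0.38 -6.55  8.58] rot deg [-0.1 -0.1 -0.4] to [ 0.545 -0.194  0.327]
shift cm [ 0.36 -9.11 10.31] rot deg [-0.1 -0.1 -0.4] to [ 0.516 -0.186  0.325]
shift cm [  0.34 -11.28  12.52] rot deg [-0.1 -0.1 -0.4] to [ 0.487 -0.178  0.317]
```

View pics/s8.png

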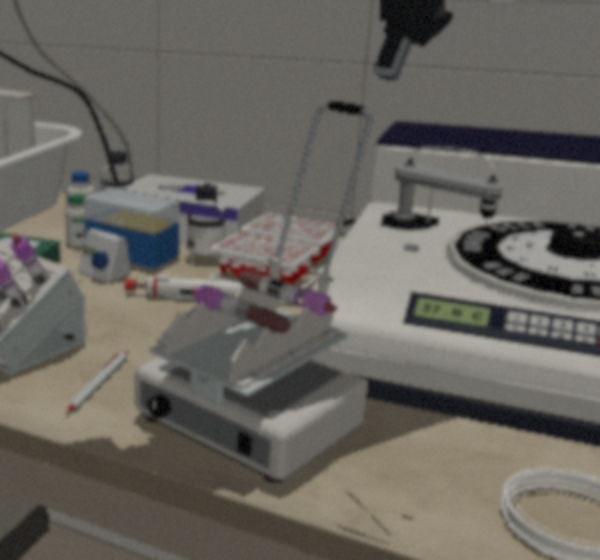

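```bash
python3 -m pendant '[[[0.4,0,4,0,0,-0.4,-1],[0.4,0,7,0,0,-0.4,-1],[0.4,0,7,0,0,-0.4,-1],[0.4,-1,7,0,0,-0.4,-1],[0.4,-2,7,0,0,-0.4,-1],[0.4,-3.2,7.3,0,0,-0.4,-1],[0.4,-4.4,7.7,0,0,-0.4,-1],[0.4,-5.5,8.1,0,0,-0.4,-1],[0.4,-6.55,8.6,0,0,-0.4,-1]]]'; python3 - <<'E'
from bail import *
st=sense();print(np.round(st["qpos"],3),st["ft_force"])
for th in(1.6,1.4,1.2,1.1):
    R,P=bpose(th);delta(R,P)
s=snapshot("scene");W,_=world(s);h=s["frame"].max(2)
r=silhouettes("scene","bail_bar")
for q in r[:2]:
    w,_=world(s,q["mask"]);p=(w-oc)@Rc;k=p[:,2]>np.percentile(p[:,2],90);print(q["conf"],q["point"],np.round(np.median(p[k],0),3))
E
```

```text
t: 13.82
tcp_pos: [0.5465, -0.1894, 0.3282]
eef_rot: [[0.248, 0.843, -0.477], [0.968, -0.202, 0.146], [0.027, -0.499, -0.866]]
ft_force: [0.8, -0.1, 0.6]
gripper_width: -0.0
grip_force: 0.2
[-0.152  0.669  0.674  1.686 -0.291  1.451  0.388] [ 0.77485745 -0.05232836  0.58576152]
shift cm [-0.49  0.05  0.06] rot deg [ 0.1 -0.   0.4] to [ 0.545 -0.194  0.327]
shift cm [-0.47 -2.52  1.79] rot deg [ 0.1 -0.   0.4] to [ 0.516 -0.186  0.325]
shift cm [-0.46 -4.69  4.  ] rot deg [ 0.1 -0.   0.4] to [ 0.487 -0.178  0.317]
shift cm [-0.45 -5.6   5.25] rot deg [ 0.1 -0.   0.4] to [ 0.473 -0.175  0.311]
0.9 [425.5, 142.4] [ 0.071 -0.002  0.172]
0.27 [380.7, 215.0] [-0.016  0.031  0.009]
```

```bash
python3 -m pendant '[[[-0.4,-0.9,0.6,0,0,0.4,-1],[-0.47,-1.8,1.2,0,0,0.4,-1],[-0.47,-2.5,1.8,0,0,0.4,-1],[-0.46,-3.6,2.9,0,0,0.4,-1],[-0.46,-4.7,4,0,0,0.4,-1],[-0.45,-5.6,5.2,0,0,0.4,-1],[-0.45,-5.6,5.2,0,0,0.4,-1]]]'; python3 - <<'E'
from bail import *
st=sense();print(np.round(st["qpos"],3),st["ft_force"])
s=snapshot("scene");r=silhouettes("scene","bail_bar");cv2.imwrite("pics/s9.png",cv2.resize(s["frame"][60:340,260:560,::-1],None,fx=2,fy=2))
for q in r[:2]:
    w,_=world(s,q["mask"]);p=(w-oc)@Rc;k=p[:,2]>np.percentile(p[:,2],90);print(q["conf"],q["point"],np.round(np.median(p[k],0),3))
s=snapshot("top");r=silhouettes("top","bail_bar")
for q in r[:2]:
    w,_=world(s,q["mask"]);p=(w-oc)@Rc;print(q["conf"],q["point"],np.round(np.median(p,0),3))
for th in(1.1,):
    R,P=bpose(th);delta(R,P)
    R,P=bpose(th,off=.045);delta(R,P)
    R,P=bpose(th,off=.03,along=.1);delta(R,P)
    R,P=bpose(th,off=.0,along=.09);delta(R,P)
E
```

```text
t: 14.8
tcp_pos: [0.4733, -0.1747, 0.3106]
eef_rot: [[0.254, 0.841, -0.478], [0.967, -0.208, 0.147], [0.024, -0.5, -0.866]]
ft_force: [0.1, -0.2, 0.1]
gripper_width: -0.0
grip_force: 0.0
[-0.185  0.604  0.687  1.878 -0.271  1.324  0.398] [ 0.13851037 -0.20793577  0.13516525]
0.56 [389.3, 153.4] [-0.003 -0.002  0.156]
0.55 [396.9, 193.0] [ 0.001 -0.003  0.154]
shift cm [ 0.   -0.1   0.11] rot deg [0.1 0.  0. ] to [ 0.473 -0.175  0.311]
shift cm [0.   2.45 0.11] rot deg [0.1 0.  0. ] to [ 0.495 -0.18   0.298]
shift cm [ 0.    0.95 -4.89] rot deg [0.1 0.  0. ] to [ 0.506 -0.184  0.349]
shift cm [ 0.01 -2.05 -3.89] rot deg [0.1 0.  0. ] to [ 0.476 -0.177  0.355]
```

View pics/s9.png

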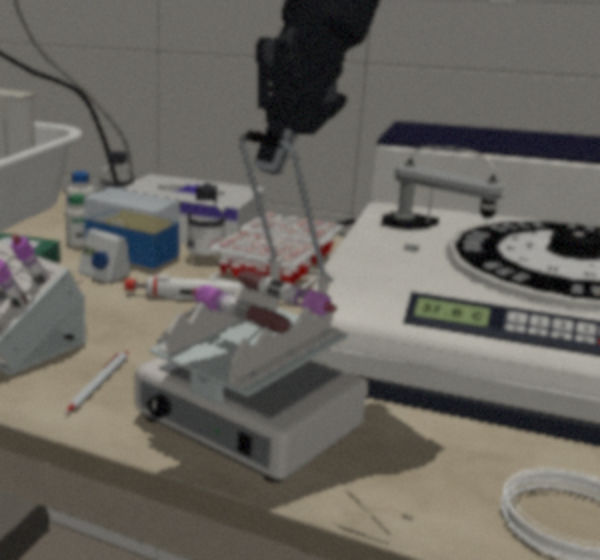

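```bash
python3 -m pendant '[[[0,0.9,-0.5,0,0,0,-1],[0,1,-2.8,0,0,0,-1],[0,0.9,-4.9,0,0,0,-1],[0,-1,-4.6,0,0,0,-1],[0,-2.05,-3.9,0,0,0,-1],[0,-2.05,-3.9,0,0,0,-1]]]'; python3 - <<'E'
from bail import *
for th in(1.1,.9,.7,.5,.3,.15,.05,0,-.02):
    print(th);R,P=bpose(th,off=0,along=.078);delta(R,P)
E
```

```text
t: 15.75
tcp_pos: [0.4744, -0.176, 0.3546]
eef_rot: [[0.254, 0.841, -0.478], [0.967, -0.208, 0.147], [0.024, -0.5, -0.866]]
ft_force: [0.9, -0.3, -0.6]
gripper_width: 0.001
grip_force: 0.0
1.1
shift cm [-0.01  0.12  1.09] rot deg [ 0.  -0.1  0. ] to [ 0.47  -0.175  0.345]
0.9
shift cm [-0.01 -1.29  3.84] rot deg [ 0.  -0.1  0. ] to [ 0.445 -0.168  0.328]
0.7
shift cm [-0.01 -2.14  6.82] rot deg [ 0.  -0.1  0. ] to [ 0.424 -0.162  0.306]
0.5
shift cm [-0.02 -2.38  9.91] rot deg [ 0.  -0.1  0. ] to [ 0.407 -0.157  0.281]
0.3
shift cm [-0.02 -1.99 12.98] rot deg [ 0.  -0.1  0. ] to [ 0.395 -0.153  0.252]
0.15
shift cm [-0.02 -1.31 15.2 ] rot deg [ 0.  -0.1  0. ] to [ 0.391 -0.151  0.23 ]
0.05
shift cm [-0.03 -0.67 16.61] rot deg [ 0.  -0.1  0. ] to [ 0.389 -0.15   0.214]
0
shift cm [-0.03 -0.3  17.29] rot deg [ 0.  -0.1  0. ] to [ 0.389 -0.15   0.206]
-0.02
shift cm [-0.03 -0.15 17.56] rot deg [ 0.  -0.1  0. ] to [ 0.389 -0.15   0.203]
```

```bash
python3 -m pendant '[[[0,0.1,1.1,0,0,0,-1],[0,-0.7,2.5,0,0,0,-1],[0,-1.3,3.85,0,0,0,-1],[0,-1.75,5.3,0,0,0,-1],[0,-2.15,6.8,0,0,0,-1],[0,-2.3,8.3,0,0,0,-1],[0,-2.4,9.9,0,0,0,-1],[0,-2.4,9.9,0,0,0,-1]]]'; python3 - <<'E'
from bail import *
st=sense();print(np.round(st["qpos"],3),st["ft_force"])
s=snapshot("scene");r=silhouettes("scene","bail_bar")
for q in r[:2]:
    w,_=world(s,q["mask"]);p=(w-oc)@Rc;k=p[:,2]>np.percentile(p[:,2],90);print(q["conf"],q["point"],np.round(np.median(p[k],0),3))
for th in(.5,.3,.15,.05,0,-.02):
    print(th);R,P=bpose(th,off=0,along=.078);delta(R,P)
cv2.imwrite("pics/s10.png",cv2.resize(s["frame"][60:340,260:560,::-1],None,fx=2,fy=2))
E
```

```text
t: 16.75
tcp_pos: [0.4073, -0.1567, 0.2802]
eef_rot: [[0.254, 0.84, -0.479], [0.967, -0.208, 0.147], [0.023, -0.501, -0.865]]
ft_force: [0.2, -0.4, 0.4]
gripper_width: -0.002
grip_force: 0.0
[-0.205  0.569  0.683  2.057 -0.271  1.178  0.415] [ 0.20390256 -0.44085269  0.41137551]
0.79 [379.2, 179.3] [-0.069 -0.001  0.091]
0.5
shift cm [ 0.01 -0.11  0.1 ] rot deg [0.1 0.  0. ] to [ 0.407 -0.157  0.281]
0.3
shift cm [0.01 0.27 3.17] rot deg [0.1 0.  0. ] to [ 0.395 -0.153  0.252]
0.15
shift cm [0.01 0.95 5.39] rot deg [0.1 0.  0. ] to [ 0.391 -0.151  0.23 ]
0.05
shift cm [0.   1.58 6.8 ] rot deg [0.1 0.  0. ] to [ 0.389 -0.15   0.214]
0
shift cm [0.   1.95 7.49] rot deg [0.1 0.  0. ] to [ 0.389 -0.15   0.206]
-0.02
shift cm [0.   2.11 7.75] rot deg [0.1 0.  0. ] to [ 0.389 -0.15   0.203]
```

```bash
python3 -m pendant '[[[0,0,1.5,0,0,0,-1],[0,0.27,3.2,0,0,0,-1],[0,0.6,4.3,0,0,0,-1],[0,0.95,5.4,0,0,0,-1],[0,1.25,6.1,0,0,0,-1],[0,1.6,6.8,0,0,0,-1],[0,1.8,7.2,0,0,0,-1],[0,1.8,7.2,0,0,0,-1]]]'; python3 - <<'E'
from bail import *
st=sense();print(np.round(st["qpos"],3),st["ft_force"])
s=snapshot("scene");r=silhouettes("scene","bail_bar")
for q in r[:2]:
    w,_=world(s,q["mask"]);p=(w-oc)@Rc;k=p[:,2]>np.percentile(p[:,2],90);print(q["conf"],q["point"],np.round(np.median(p[k],0),3))
for th in(.05,0,-.02,-.04):
    print(th);R,P=bpose(th,off=0,along=.078);delta(R,P)
E
```

```text
t: 17.85
tcp_pos: [0.3888, -0.1502, 0.2095]
eef_rot: [[0.254, 0.841, -0.478], [0.967, -0.209, 0.146], [0.023, -0.499, -0.866]]
ft_force: [-0.2, 0.6, 0.2]
gripper_width: 0.003
grip_force: 0.0
[-0.164  0.659  0.626  2.15  -0.343  1.006  0.473] [-0.22785525  0.5876356   0.22021034]
0.76 [374.2, 217.0] [-0.086  0.002  0.021]
0.16 [273.6, 219.3] [-0.016  0.266 -0.039]
0.05
shift cm [ 0.   -0.19 -0.4 ] rot deg [ 0.1 -0.   0. ] to [ 0.389 -0.15   0.214]
0
shift cm [0.   0.18 0.28] rot deg [ 0.1 -0.   0. ] to [ 0.389 -0.15   0.206]
-0.02
shift cm [0.   0.33 0.55] rot deg [ 0.1 -0.   0. ] to [ 0.389 -0.15   0.203]
-0.04
shift cm [0.   0.5  0.82] rot deg [ 0.1 -0.   0. ] to [ 0.389 -0.15   0.2  ]
```

Last millimetres, in small steps, watching the force rise at the stop.

```bash
python3 -m pendant '[[[0,0.07,0.12,0,0,0,-1],[0,0.14,0.24,0,0,0,-1],[0,0.14,0.24,0,0,0,-1]]]'; python3 -m pendant '[[[0,0.06,0.1,0,0,0,-1],[0,0.06,0.1,0,0,0,-1]]]';  python3 -m pendant '[[[0,0.06,0.1,0,0,0,-1],[0,0.06,0.1,0,0,0,-1]]]'
```

```text
t: 18.32
tcp_pos: [0.3889, -0.1501, 0.2068]
eef_rot: [[0.254, 0.841, -0.478], [0.967, -0.208, 0.146], [0.023, -0.499, -0.866]]
ft_force: [-0.1, -0.3, 0.3]
gripper_width: 0.002
grip_force: 0.0
t: 18.58
tcp_pos: [0.3889, -0.1502, 0.206]
eef_rot: [[0.254, 0.841, -0.478], [0.967, -0.208, 0.147], [0.024, -0.499, -0.866]]
ft_force: [0.9, 0.3, 6.4]
gripper_width: 0.001
grip_force: 2.9
t: 18.82
tcp_pos: [0.3889, -0.1502, 0.2055]
eef_rot: [[0.254, 0.841, -0.478], [0.967, -0.208, 0.147], [0.024, -0.499, -0.866]]
ft_force: [1.9, 0.2, 16.0]
gripper_width: 0.002
grip_force: 7.5
```

```bash
python3 -m pendant '[[[0,0,-0.5,0,0,0,-1],[0,0,-2.5,0,0,0,-1],[0,0,-6,0,0,0,-1],[0,0,-11,0,0,0,-1],[0,0,-16,0,0,0,-1],[0,0,-20,0,0,0,-1],[0,0,-20,0,0,0,-1]]]'; python3 - <<'E'
from held import *
import mix
from fit import rackfit
for n in("scene","top"):
    s=snapshot(n);W,_=world(s)
    k=(W[:,2]>.012)&(W[:,2]<.165)&(np.hypot(W[:,0]-.43,W[:,1]+.17)<.16)&~((W[:,0]>.53)&(W[:,2]<.2))
    f=least_squares(lambda x:res(x,W[k]),[.434,-.159,-.257,.023,.02,0],loss="cauchy",f_scale=.003);print(n,np.round(f.x,4))
    o,R,oc,Rc=frames(f.x)
    for q in silhouettes(n,"bail_bar")[:1]:
        w,_=world(s,q["mask"]);p=(w-oc)@Rc;p=p[p[:,0]<-.07];print("bar",q["conf"],np.round(np.median(p,0),4),p[:,2].max())
    p=(W-oc)@Rc
    for lane in(-.015,.045):
        g=p[(abs(p[:,0]-lane)<.011)&(abs(p[:,1])<.075)&(p[:,2]>.001)&(p[:,2]<.013)]
        print(lane,len(g),"y",np.round(np.percentile(g[:,1],[1,99])*1000,1),"ztop -/+",[round(1000*np.percentile(g[j,2],90),1) for j in(g[:,1]<-.01,g[:,1]>.01)])
    P,_=world(s,purple(s));P=P[(P[:,1]>0)&(P[:,2]>.05)&(P[:,2]<.2)&(P[:,0]<.6)&(P[:,1]<.32)];print("rack",rackfit(P,(.474,.1615)))
print(sense()["ft_force"])
E
```

```text
t: 19.7
tcp_pos: [0.4859, -0.1801, 0.3796]
eef_rot: [[0.253, 0.843, -0.474], [0.967, -0.209, 0.145], [0.023, -0.495, -0.869]]
ft_force: [-1.1, 0.2, -0.9]
gripper_width: 0.0
grip_force: 0.0
scene [ 0.4343 -0.159  -0.2544  0.0242  0.0016 -0.0061]
bar 0.86 [-0.0872 -0.0038  0.0165] 0.020405432124630463
-0.015 272 y [-47.7  54. ] ztop -/+ [np.float64(8.2), np.float64(9.1)]
0.045 250 y [-56.3  43.4] ztop -/+ [np.float64(9.6), np.float64(8.0)]
rack (array([ 0.47434779,  0.16118068, -0.26731055,  0.        ]), np.float64(0.001575177878699389), 634)
top [ 0.4191 -0.1549 -0.2039 -0.0083  0.0006  0.    ]Traceback (most recent call last):
  File "<stdin>", line 14, in <module>
    return _quantile_unchecked(
        a, q, axis, out, overwrite_input, method, keepdims, weights)
    return _ureduce(a,
                    func=_quantile_ureduce_func,
    ...<5 lines>...
                    overwrite_input=overwrite_input,
                    method=method)
    r = func(a, **kwargs)
    result = _quantile(arr,
                       quantiles=q,
    ...<2 lines>...
                       out=out,
                       weights=wgt)
    slices_having_nans = np.isnan(arr[-1, ...])
                                  ~~~^^^^^^^^^
IndexError: index -1 is out of bounds for axis 0 with size 0
```

```bash
python3 -c "
from plant import close_job
print(close_job())"
```

```text
the job is handed in; nothing more can be done
None
```

The job is handed in: by the last scene-camera measurement, the sample tube lies centred in the free lane at x = -15 mm, cap toward +y, and the bail is down on its stop. The other tubes are where they were; I viewed 12 pictures, two over the limit of 10.

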